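# Fetch a vial from behind the reagents

## Robot

A 6-joint arm with a two-finger parallel gripper is mounted at the origin on a cart in front of the work surface, level with it; the furniture and walls round the work are solid. World frame = base frame: x ahead of the robot, y to its left, z up, the work surface at z = 0. Lengths are in m, angles in degrees, forces in N, time in s.
With the tool pointing down it reaches from about 0.25 to 0.725 m from the base axis. Payload 9.7 kg.
Tool frame: the origin (TCP) lies midway between the tips of the shut fingers; the grasp point (between the pads) lies 19 mm behind it (bot.pinch_z is the distance from the TCP to the grasp point, in m); z points along the fingers, y is the line along which they close (so a half turn about z gives the same grasp; the last joint's range is limited). The gripper opens to 85 mm and grips with 20 to 120 N. Pads are 22 mm wide; open, the fingers measure 114 mm over their backs; the gripper's body (76 mm by 85 mm) begins 54 mm behind the grasp point. The pads swing forward as they close: fully open they stand 13 mm farther back than shut.
Start: joints at [-73.052, 4.979, 10.078, 95.1, 0, 90], TCP at [0.16, -0.526, 0.231] pointing down, gripper open.
Joint ranges: [-179.16, 179.16], [-48.56, 103.87], [-65.8, 70.77], [-126.05, 130.52], [-82.76, 87.17], [-180, 180]. Speed limits (degrees/s): [127.2, 127.2, 147.25, 180, 180, 180].

## Interface

Orientations are given as [roll, pitch, yaw] about the fixed x, y, z axes, in that order (R = Rz(yaw) Ry(pitch) Rx(roll)).
In Python, from workcell import sensors, camera, ticket, bot gives the robot as it stands.
- The arm moves only by the shell command python3 -m handwheel 'ROWS' [FORCE]. ROWS is a JSON object of lists of equal length, an entry for each row: "gripper": the opening, from -1 (shut) to 1 (fully open); "slide": the shift along the tool's x, y, z in mm, a list of three; "yaw": the turn about the tool's z in rad. A call has 1 to 8 rows; each row shifts and turns the commanded pose from where the row before left it, along the tool's axes as they then stand; what a row does not reach is not made up. A row lasts 1/12 s, in which the tool goes at most 41.7 mm and 7.16 degrees, less where a joint would pass 70% of its speed; a pose out of reach is approached as far as the arm can. A call is refused whole if a number of a shift passes 41.7 or a number of a turn 0.125, either way. A call with a gripper value outside its range is refused whole. The fingers move at their own pace and stop on an object; FORCE is the grip in N (left out, the last holds). Time passes only in rows, so rows that do not move let the fingers close. It gives the time, the measured TCP pose, the force, the opening and the grip force at its end, in the units of the state.
- sensors.get_obs(): the state, without advancing time (a new reading comes with each control period).
- camera(name): name is "side" or "top"; returns a dict with "img" (480x640x3 uint8, red, green, blue), "fx", "fy", "cx", "cy" (pixels), "dist" ([k1, k2, p1, p2, k3] as OpenCV has them; the pictures are not rectified), "R" (3x3) and "t" (3): a world point X has camera coordinates R X + t. Camera axes: x right, y down, z forward; pixel columns grow to the right and rows downward; lengths in m; the calibration is good to about 2 mm. A picture is of the moment at which its call begins. There is no depth.
- ticket.job_done(): hands the job in; it is judged then, once.
The state is a dict: "time": time; "q": joint angles; "qd": joint speeds; "joint_efforts": joint torques, N m; "ee_pos": TCP position; "tcp_rot": TCP orientation; "wrist_force": force on the tool from outside, world axes, zero at the start; "torque": the same for the moment, N m; "opening": finger opening in m; "grasp_force": force on a finger pad.
Only numpy, scipy, OpenCV 4.12 (cv2) and the standard library are available. Lean on these libraries where they do the work, as an engineer would, in place of code of your own. Each camera call takes 0.05 s, during which the arm holds its last target. There are 200 camera calls.

## Task

The black-capped sample vial stands in the storage tray behind two bottles and a measuring cylinder. First move the amber bottle, the white bottle and the measuring cylinder out of the way and stand all three upright on the blue mat; only then fetch the black-capped vial and stand it in the middle of the stirrer's round white plate. Finally put the three back in the tray, each upright on the centre of its own coloured disc (amber bottle on black, white bottle on red, measuring cylinder on blue), and leave the red-capped vial standing where it is.

Things in the scene. Friction and masses are not known exactly. Their poses are not given: they have to be found in the camera images.
- vial_black: sample vial with a black cap and pale green content, 26 mm across, 62 mm high, the cap its upper 22 mm; origin at the centre of its underside, z up. It stands on the tray's floor, 8 mm above the worktop, in the back row, about 63 mm behind the row of discs. The vial to fetch.
- vial_red: sample vial with a red cap, 26 mm across, 49 mm high; origin at the centre of its underside. It stands in the back row about 80 mm beside the black-capped one and is to stay there.
- amber_bottle: brown reagent bottle with a black screw cap: 62 mm across, 122 mm high, about 0.26 kg; the cap is 34 mm across and its upper 22 mm (can be gripped by the cap alone, above the sloping shoulder). Origin at the centre of its underside, z up. Starts on the black disc.
- white_bottle: white reagent bottle with a red screw cap and red band: 54 mm across, 96 mm high, about 0.14 kg; the cap is 30 mm across and its upper 22 mm (can be gripped by the cap alone, above the sloping shoulder). Origin at the centre of its underside, z up. Starts on the red disc.
- cylinder: clear measuring cylinder on a blue hexagonal foot, 170 mm high, about 0.07 kg; tube 25 mm across, foot 53 x 46 mm and 6 mm high. Origin at the centre of its underside, z up. Starts on the blue disc.
- disc_black: black disc fixed on the floor of the grey storage tray, 72 mm across, 2 mm thick, origin at the centre of its underside, 8 mm above the worktop; x points to the tray's back, y along the row of discs. Home of the amber bottle. The three discs form a row of 75 mm pitch along the tray's front, in any order.
- disc_red: red disc fixed on the floor of the grey storage tray, 72 mm across, 2 mm thick, origin at the centre of its underside, 8 mm above the worktop; x points to the tray's back, y along the row of discs. Home of the white bottle.
- disc_blue: blue disc fixed on the floor of the grey storage tray, 72 mm across, 2 mm thick, origin at the centre of its underside, 8 mm above the worktop; x points to the tray's back, y along the row of discs. Home of the measuring cylinder. The tray is 180 (x) x 260 (y) mm with a 16 mm lip; its back board is 40 mm high, 50 mm behind the back row.
- mat: blue mat with a dark edge, the side area: 250 mm (its x) x 150 mm (its y), 3 mm thick, fixed flat on the worktop to one side of the tray; origin at the centre of its underside. Room for all three in a row along its x.
- plate (a point): centre of the upper face of the stirrer's round white plate (100 mm across, 55 mm above the worktop), inside a thin green ring 44 mm across; z up. The stirrer is a grey box 150 x 120 mm, fixed, on the other side of the tray.
There are look-alikes about, which are no part of the job. Several things have the shape of the vial_black; the one meant has the colours described above. Of the things that look like the cylinder, the larger one is meant.

How it is judged:
By the outcome, as a careful person would: the job done as asked, in the order asked, and still so for the second after the job is handed in, with the robot touching nothing.
It also fails if it takes over 144 s, if anything falls off the work surface, if the arm or the gripper's body presses on something with over 40 N, if the wrist force passes 120 N, or if a joint passes its speed limit or range.

## Working session

There is one attempt and no reset: what is moved stays moved. The work goes in short steps, Python scripts to look and compute and a shell command to move; the robot and the scene stay as the last step left them, time stands still between calls to the robot, and variables do not carry over. Pictures are saved under pics/ and viewed, at most 14 in all, crops included, and the job is handed in when it is done.

```bash
mkdir -p pics; ls; python3 - <<'E'
from workcell import sensors,camera,bot
import cv2,numpy as np
for n in("top","side"):
    c=camera(n); cv2.imwrite(f"pics/{n}0.png",c["img"][:,:,::-1])
    print(n,{k:(np.round(np.array(v),4).tolist()) for k,v in c.items() if k!="img"})
print(sensors.get_obs(),bot.pinch_z)
E
```

```text
pics
top {'fx': 577.2619, 'fy': 577.2619, 'cx': 312.0321, 'cy': 243.5906, 'dist': [-0.0233, 0.0, 0.0, 0.0, 0.0], 'R': [[0.0222, -0.9998, -0.0013], [-0.9896, -0.0218, -0.1425], [0.1424, 0.0045, -0.9898]], 't': [0.0018, 0.5127, 1.1457]}
side {'fx': 480.8576, 'fy': 480.8576, 'cx': 322.2559, 'cy': 235.9359, 'dist': [-0.053, 0.0, 0.0, 0.0, 0.0], 'R': [[0.9996, -0.0198, -0.0189], [-0.0252, -0.3887, -0.921], [0.0109, 0.9212, -0.389]], 't': [-0.5234, 0.0898, 1.0542]}
{'time': 0.1, 'q': array([-7.30511859e+01,  5.00908686e+00,  1.00410150e+01,  9.50981537e+01,
        1.34697630e-03,  8.99994814e+01]), 'qd': array([-0.01429909, -0.17846584,  0.09394093, -0.04086513, -0.00293895,
       -0.00679476]), 'joint_efforts': array([ 7.00730482e-06, -5.21559978e+01,  4.65654874e+01,  1.59374432e-02,
        4.20799097e-05, -2.28621440e-05]), 'ee_pos': array([ 0.16028798, -0.52593546,  0.23066113]), 'tcp_rot': array([-1.79933774e+02, -1.34757483e-03,  1.69493311e+01]), 'wrist_force': array([ 0.09806697, -0.42143358,  0.35666513]), 'torque': array([-0.01666136, -0.01955431, -0.00192481]), 'grasp_force': 0.0, 'opening': 0.08521980896213203} 0.0187
```

View pics/top0.png

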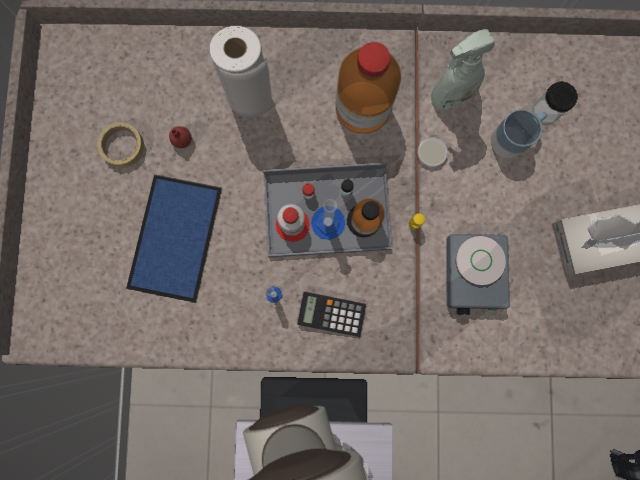

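View pics/side0.png

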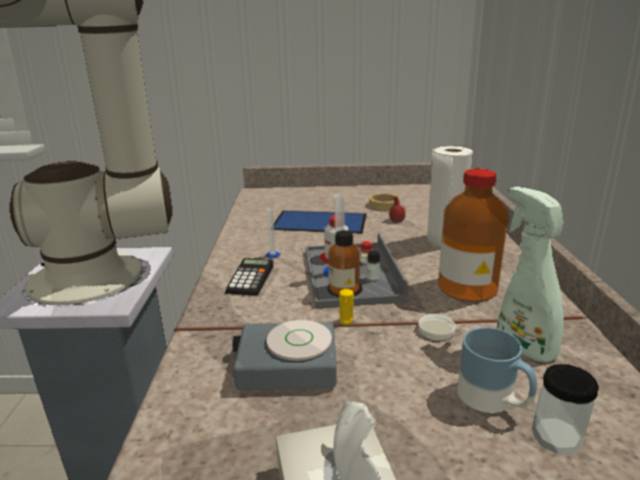

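Candidates for the black-capped vial (top view): black cap (347,186), red cap (308,190), yellow (418,221), and the black-lidded jar (560,97). For the measuring cylinder: the large one in the tray (328,220) and the small one (274,295). By description I take (347,186) and (328,220), and check them in a close crop.

```bash
cat > h.py <<'E'
import cv2,numpy as np
from workcell import sensors,camera
def px2w(c,u,v,z):
    K=np.array([[c["fx"],0,c["cx"]],[0,c["fy"],c["cy"]],[0,0,1]])
    n=cv2.undistortPoints(np.array([[[u,v]]],float),K,np.array(c["dist"])).ravel()
    R=np.array(c["R"]);t=np.array(c["t"])
    o=-R.T@t; d=R.T@np.array([n[0],n[1],1]); return o+d*(z-o[2])/d[2]
def w2px(c,X):
    K=np.array([[c["fx"],0,c["cx"]],[0,c["fy"],c["cy"]],[0,0,1]])
    return cv2.projectPoints(np.array([X],float),cv2.Rodrigues(np.array(c["R"]))[0],np.array(c["t"]),K,np.array(c["dist"]))[0].ravel()
def crop(n,x0,y0,w,h,s,name):
    c=camera(n);i=c["img"][y0:y0+h,x0:x0+w,::-1]
    cv2.imwrite("pics/"+name,cv2.resize(i,None,fx=s,fy=s,interpolation=cv2.INTER_CUBIC));return c
def show(*pts):
    pass
E
python3 -c "
from h import *
c=crop('top',255,155,150,110,5.3,'tray.png')
K=[(155,177),(221,188),(195,301),(128,288)]
print('mat',[px2w(c,*p,.003).round(4) for p in K])
for n,u,v,z in[('blackcap',347,186,.07),('redcap',308,190,.057),('amber',371,210,.132),('white',291,214,.106),('plate',481.5,260,.055),('calc',332,314,.01),('smallcyl',274,292,.08),('yellow',418,219,.06)]: print(n,px2w(c,u,v,z).round(4))
"
```

```text
mat [array([0.6544, 0.3538, 0.003 ]), array([0.6332, 0.2107, 0.003 ]), array([0.3913, 0.2541, 0.003 ]), array([0.4151, 0.3958, 0.003 ])]
blackcap [ 0.6267 -0.055   0.07  ]
redcap [0.6198 0.0237 0.057 ]
amber [ 0.5656 -0.0977  0.132 ]
white [0.5597 0.0549 0.106 ]
plate [ 0.484  -0.3285  0.055 ]
calc [ 0.3708 -0.0311  0.01  ]
smallcyl [0.4093 0.085  0.08  ]
yellow [ 0.5641 -0.2     0.06  ]
```

View pics/tray.png

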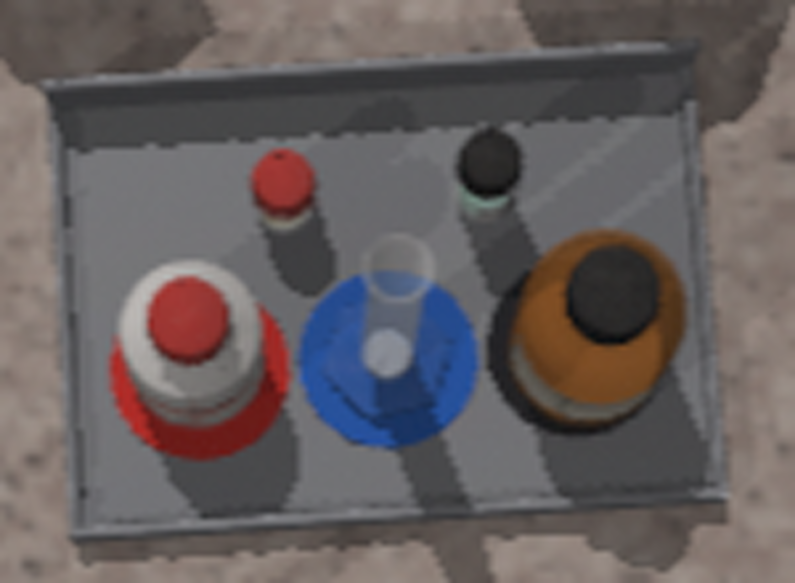

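The crop confirms the choice: the black cap with pale green content is at crop (490,160), and the large cylinder's rim is at crop (399,269). The discs are red (200,370), blue (389,359) and black about (577,348). I plan to hold the tool at yaw 0, closing along y.

```bash
python3 -c "
from h import *
c=camera('top')
P=lambda a,b:(255+(a+.5)/5.3-.5,155+(b+.5)/5.3-.5)
for n,a,b,z in[('cyl',399,269,.18),('amber',612,293,.132),('white',188,320,.106),('vial',490,160,.07),('redv',283,183,.057),('dred',200,370,.01),('dblue',389,359,.01),('dblack',577,348,.01),('foot',385,357,.016)]: print(n,px2w(c,*P(a,b),z).round(4))
m=np.mean([px2w(c,*p,.003) for p in[(155,177),(221,188),(195,301),(128,288)]],0);print('mat',m)
"
```

```text
cyl [ 0.5627 -0.0183  0.18  ]
amber [ 0.5658 -0.096   0.132 ]
white [0.5577 0.0567 0.106 ]
vial [ 0.6293 -0.0551  0.07  ]
redv [0.6217 0.0238 0.057 ]
dred [0.5562 0.0556 0.01  ]
dblue [ 0.5623 -0.0193  0.01  ]
dblack [ 0.5684 -0.094   0.01  ]
foot [ 0.562  -0.0176  0.016 ]
mat [0.523491   0.30357183 0.003     ]
```

```bash
python3 -m handwheel '{"gripper":[0.2,0.2,0.2,0.2],"slide":[[0,0,-20],[0,0,-20],[0,0,-20],[0,0,0]],"yaw":[0.0986,0.0986,0.0986,0]}' 30
```

```text
time: 0.53
ee_pos: [0.1605, -0.5266, 0.295]
tcp_rot: [179.8, -0.1, -0.3]
wrist_force: [-0.9, -0.8, 0.8]
opening: 0.0514
grasp_force: 0.0
```

```bash
python3 -m handwheel '{"gripper":[0.2,0.2,0.2,0.2,0.2,0.2,0.2,0.2],"slide":[[12,-15,0],[25,-32,0],[25,-32,0],[25,-32,0],[25,-32,0],[25,-32,0],[25,-32,0],[25,-32,0]],"yaw":[0,0,0,0,0,0,0,0]}'; python3 -m handwheel '{"gripper":[0.2,0.2,0.2,0.2,0.2,0.2,0.2,0.2],"slide":[[25,-32,0],[25,-32,0],[25,-32,0],[25,-32,0],[25,-32,0],[25,-32,0],[25,-32,0],[25,-32,0]],"yaw":[0,0,0,0,0,0,0,0]}';python3 -m handwheel '{"gripper":[0.2,0.2,0.2],"slide":[[15,-13,0],[0,0,0],[0,0,0]],"yaw":[0.0,0,0]}'
```

```text
time: 1.2
ee_pos: [0.348, -0.2853, 0.2908]
tcp_rot: [-180.0, 0.0, 0.1]
wrist_force: [-0.4, -0.1, 0.7]
opening: 0.0515
grasp_force: 0.0
time: 1.87
ee_pos: [0.5481, -0.0291, 0.2907]
tcp_rot: [180.0, 0.0, 0.1]
wrist_force: [0.5, -0.6, 0.6]
opening: 0.051
grasp_force: 0.0
time: 2.12
ee_pos: [0.5626, -0.0173, 0.29]
tcp_rot: [180.0, 0.1, 0.2]
wrist_force: [0.1, -1.1, 0.4]
opening: 0.0514
grasp_force: 0.0
```

```bash
python3 -m handwheel '{"gripper":[0.2,0.2,0.2,0.2,0.2,0.2,0.2,0.2],"slide":[[0,1,25],[0,0,30],[0,0,30],[0,0,30],[0,0,20],[0,0,13],[0,0,0],[0,0,0]],"yaw":[0,0,0,0,0,0,0,0]}'; python3 -m handwheel '{"gripper":[-1,-1,-1,-1,-1,-1],"slide":[[0,0,0],[0,0,0],[0,0,0],[0,0,0],[0,0,0],[0,0,0]],"yaw":[0,0,0,0,0,0]}' 30; python3 -m handwheel '{"gripper":[-1,-1],"slide":[[0,0,-5],[0,0,-5]],"yaw":[0,0]}'
```

```text
time: 2.78
ee_pos: [0.5614, -0.02, 0.1434]
tcp_rot: [180.0, 0.0, -0.0]
wrist_force: [0.9, -0.5, 0.7]
opening: 0.0514
grasp_force: 0.0
time: 3.28
ee_pos: [0.563, -0.0191, 0.1449]
tcp_rot: [180.0, -0.1, 0.0]
wrist_force: [-0.5, 0.4, 5.8]
opening: 0.024
grasp_force: 29.6
time: 3.45
ee_pos: [0.5623, -0.0191, 0.1537]
tcp_rot: [180.0, 0.0, 0.0]
wrist_force: [-0.4, -0.3, -0.8]
opening: 0.0241
grasp_force: 29.5
```

```bash
python3 -m handwheel '{"gripper":[-1,-1,-1,-1,-1,-1,-1,-1],"slide":[[0,0,-15],[0,0,-25],[0,0,-25],[0,0,-25],[0,0,-20],[0,0,-12],[0,0,0],[0,0,0]],"yaw":[0,0,0,0,0,0,0,0]}'; python3 -m handwheel '{"gripper":[-1,-1,-1,-1,-1,-1,-1,-1],"slide":[[2,-10,0],[3,-20,0],[4,-30,0],[4,-30,0],[4,-30,0],[4,-30,0],[4,-30,0],[4,-30,0]],"yaw":[0,0,0,0,0,0,0,0]}'; python3 -m handwheel '{"gripper":[-1,-1,-1,-1,-1,-1],"slide":[[4,-30,0],[4,-30,0],[2,-22,0],[1,-12,0],[0,-5,0],[0,0,0]],"yaw":[0,0,0,0,0,0]}'; python3 -m handwheel '{"gripper":[-1,-1,-1,-1,-1,-1,-1,-1],"slide":[[0,0,20],[0,0,25],[0,0,25],[0,0,25],[0,0,15],[0,0,10],[0,0,0],[0,0,0]],"yaw":[0,0,0,0,0,0,0,0]}'
```

```text
time: 4.12
ee_pos: [0.5626, -0.0191, 0.2756]
tcp_rot: [180.0, -0.1, 0.0]
wrist_force: [0.5, 0.5, -1.8]
opening: 0.0243
grasp_force: 29.5
time: 4.78
ee_pos: [0.5869, 0.106, 0.2807]
tcp_rot: [-176.1, 0.1, 8.4]
wrist_force: [0.6, -0.3, -0.9]
opening: 0.024
grasp_force: 29.5
time: 5.28
ee_pos: [0.5886, 0.1602, 0.2887]
tcp_rot: [-174.3, 0.0, 12.6]
wrist_force: [-0.1, -0.0, -0.8]
opening: 0.0243
grasp_force: 29.5
time: 5.95
ee_pos: [0.5871, 0.1659, 0.1697]
tcp_rot: [-174.1, 0.0, 13.1]
wrist_force: [0.5, 0.0, -0.3]
opening: 0.0242
grasp_force: 29.5
```

```bash
python3 -c "
from h import *
print(sensors.get_obs()['q'].round(1))"; python3 -m handwheel '{"gripper":[-1,-1,-1,-1],"slide":[[0,0,-20],[0,0,-20],[0,0,-20],[0,0,0]],"yaw":[0,0,0,0]}'; python3 -c "
from h import *
print(sensors.get_obs()['q'].round(1))"
```

```text
[ 13.   12.4  11.5  89.1   5.9 179.9]
time: 6.28
ee_pos: [0.59, 0.1601, 0.2351]
tcp_rot: [-174.1, -0.4, 13.1]
wrist_force: [0.1, -0.4, -0.4]
opening: 0.0241
grasp_force: 29.5
[ 12.4  13.3  19.7  96.1   5.9 179.3]
```

```bash
python3 -m handwheel '{"gripper":[-1,-1,-1,-1],"slide":[[0,0,0],[0,0,0],[0,0,0],[0,0,0]],"yaw":[-0.1,-0.1,-0.1,0]}'; python3 -c "
from h import *
print(sensors.get_obs()['q'].round(1))"
```

```text
time: 6.62
ee_pos: [0.5889, 0.1602, 0.2297]
tcp_rot: [-174.4, -1.8, 30.5]
wrist_force: [-0.1, 0.9, -1.2]
opening: 0.0244
grasp_force: 29.5
[ 12.5  13.4  19.3  95.9   5.9 161.9]
```

```bash
cat > q.py <<'E'
from h import *
print('q',sensors.get_obs()['q'].round(1))
E
G='python3 -m handwheel'
$G '{"gripper":[-1,-1,-1,-1,-1,-1,-1,-1],"slide":[[0,0,0],[0,0,0],[0,0,0],[0,0,0],[0,0,0],[0,0,0],[0,0,0],[0,0,0]],"yaw":[-0.125,-0.125,-0.125,-0.125,-0.125,-0.125,-0.125,-0.125]}' >/dev/null
$G '{"gripper":[-1,-1,-1,-1,-1,-1,-1,-1],"slide":[[0,0,0],[0,0,0],[0,0,0],[0,0,0],[0,0,0],[0,0,0],[0,0,0],[0,0,0]],"yaw":[-0.125,-0.125,-0.125,-0.125,-0.125,-0.125,-0.125,-0.125]}' >/dev/null
$G '{"gripper":[-1,-1,-1,-1,-1,-1,-1,-1],"slide":[[0,0,0],[0,0,0],[0,0,0],[0,0,0],[0,0,0],[0,0,0],[0,0,0],[0,0,0]],"yaw":[-0.125,-0.125,-0.125,-0.125,-0.125,-0.125,-0.125,-0.125]}'; python3 q.py
$G '{"gripper":[-1,-1,-1,-1,-1,-1,-1,-1],"slide":[[0,0,0],[0,0,0],[0,0,0],[0,0,0],[0,0,0],[0,0,0],[0,0,0],[0,0,0]],"yaw":[-0.125,-0.125,-0.125,-0.125,-0.125,-0.125,-0.125,-0.125]}' >/dev/null
$G '{"gripper":[-1,-1,-1,-1,-1,-1,-1,-1],"slide":[[0,0,0],[0,0,0],[0,0,0],[0,0,0],[0,0,0],[0,0,0],[0,0,0],[0,0,0]],"yaw":[-0.125,-0.125,-0.125,-0.125,-0.125,-0.125,-0.125,-0.125]}'; python3 q.py
```

```text
time: 8.62
ee_pos: [0.5888, 0.1603, 0.2294]
tcp_rot: [174.2, 0.9, -157.7]
wrist_force: [0.5, 0.6, -0.1]
opening: 0.0242
grasp_force: 29.5
q [12.5 13.4 19.2 95.9  5.9 -9.9]
time: 9.95
ee_pos: [0.5888, 0.1603, 0.2294]
tcp_rot: [-176.7, 4.9, -42.9]
wrist_force: [-0.3, -0.0, -1.3]
opening: 0.0242
grasp_force: 29.5
q [  12.5   13.4   19.2   95.9    5.9 -124.4]
```

```bash

G='python3 -m handwheel'
$G '{"gripper":[-1,-1,-1,-1,-1,-1,-1,-1],"slide":[[0,0,0],[0,0,0],[0,0,0],[0,0,0],[0,0,0],[0,0,0],[0,0,0],[0,0,0]],"yaw":[-0.125,-0.125,-0.125,-0.125,-0.125,-0.125,-0.125,-0.09]}' >/dev/null;python3 q.py
$G '{"gripper":[-1],"slide":[[0,0,0]],"yaw":[-0.05]}'; python3 q.py
$G '{"gripper":[-1],"slide":[[0,0,0]],"yaw":[-0.05]}'; python3 q.py
$G '{"gripper":[-1,-1],"slide":[[0,0,0],[0,0,0]],"yaw":[-0.05,0]}'; python3 q.py
```

```text
q [  12.5   13.4   19.3   95.9    5.9 -179.8]
time: 10.7
ee_pos: [0.5864, 0.1705, 0.2292]
tcp_rot: [-174.6, -0.2, 13.5]
wrist_force: [0.3, 0.2, -0.4]
opening: 0.0243
grasp_force: 29.6
q [  13.7   13.2   19.    95.6    5.4 -179.8]
time: 10.78
ee_pos: [0.5826, 0.1847, 0.2292]
tcp_rot: [-175.2, -0.4, 15.1]
wrist_force: [-0.7, 0.2, -0.5]
opening: 0.0243
grasp_force: 29.6
q [  15.4   13.    18.8   95.3    4.8 -179.7]
time: 10.95
ee_pos: [0.5777, 0.2001, 0.2293]
tcp_rot: [-175.8, -0.7, 16.9]
wrist_force: [-0.6, -0.1, -0.6]
opening: 0.0243
grasp_force: 29.6
q [  17.1   12.8   18.6   95.1    4.2 -179.7]
```

```bash

G='python3 -m handwheel'
$G '{"gripper":[-1],"slide":[[0,12,0]],"yaw":[-0.05]}'; python3 q.py
$G '{"gripper":[-1],"slide":[[0,12,0]],"yaw":[-0.05]}'; python3 q.py
$G '{"gripper":[-1],"slide":[[0,12,0]],"yaw":[-0.05]}'; python3 q.py
```

```text
time: 11.03
ee_pos: [0.5762, 0.2042, 0.2283]
tcp_rot: [-176.6, -0.9, 17.7]
wrist_force: [-0.4, -0.1, -0.6]
opening: 0.0238
grasp_force: 29.6
q [  17.9   12.6   18.3   94.8    3.4 -179.8]
time: 11.12
ee_pos: [0.5738, 0.2107, 0.2273]
tcp_rot: [-177.5, -1.0, 18.8]
wrist_force: [-0.2, 0.3, -2.4]
opening: 0.024
grasp_force: 29.6
q [  19.    12.4   18.    94.5    2.5 -179.8]
time: 11.2
ee_pos: [0.5711, 0.2172, 0.2266]
tcp_rot: [-178.3, -1.1, 19.9]
wrist_force: [-0.4, -0.3, -0.6]
opening: 0.0243
grasp_force: 29.6
q [  20.    12.3   17.8   94.3    1.7 -179.9]
```

```bash

G='python3 -m handwheel'
$G '{"gripper":[-1],"slide":[[0,12,0]],"yaw":[-0.05]}'; python3 q.py
$G '{"gripper":[-1],"slide":[[0,11,0]],"yaw":[-0.05]}'; python3 q.py
$G '{"gripper":[-1,-1,-1,-1,-1,-1,-1,-1],"slide":[[0,0,0],[0,0,0],[0,0,0],[0,0,0],[0,0,0],[0,0,0],[0,0,0],[0,0,0]],"yaw":[0.125,0.125,0.125,0.125,0.125,0.125,0.125,0.125]}'; python3 q.py
$G '{"gripper":[-1,-1,-1,-1],"slide":[[0,0,0],[0,0,0],[0,0,0],[0,0,0]],"yaw":[0.125,0.125,0,0]}'; python3 q.py
```

```text
time: 11.28
ee_pos: [0.5683, 0.2236, 0.2262]
tcp_rot: [-179.1, -1.2, 21.0]
wrist_force: [-0.5, -1.0, -1.2]
opening: 0.0244
grasp_force: 29.6
q [  21.1   12.2   17.6   94.2    0.9 -179.9]
time: 11.37
ee_pos: [0.5653, 0.2304, 0.226]
tcp_rot: [-179.9, -1.2, 22.1]
wrist_force: [-0.1, -0.9, 0.1]
opening: 0.024
grasp_force: 29.6
q [  22.2   12.1   17.5   94.2    0.  -179.9]
time: 12.03
ee_pos: [0.5654, 0.2303, 0.2261]
tcp_rot: [-178.9, -0.6, -35.6]
wrist_force: [0.7, 0.1, -0.7]
opening: 0.024
grasp_force: 29.6
q [ 2.210e+01  1.210e+01  1.750e+01  9.420e+01  1.000e-01 -1.223e+02]
time: 12.37
ee_pos: [0.5655, 0.2302, 0.2261]
tcp_rot: [-178.8, -0.3, -49.4]
wrist_force: [-0.9, 1.0, -1.3]
opening: 0.0242
grasp_force: 29.6
q [ 2.210e+01  1.210e+01  1.750e+01  9.420e+01  1.000e-01 -1.085e+02]
```

```bash

G='python3 -m handwheel'
$G '{"gripper":[-1,-1,-1,-1,-1,-1,-1,-1],"slide":[[0,0,0],[0,0,0],[0,0,0],[0,0,0],[0,0,0],[0,0,0],[0,0,0],[0,0,0]],"yaw":[0.12,0.12,0.12,0.12,0.12,0.12,0.12,0.12]}' >/dev/null
$G '{"gripper":[-1,-1,-1,-1,-1,-1,-1,-1],"slide":[[0,0,0],[0,0,0],[0,0,0],[0,0,0],[0,0,0],[0,0,0],[0,0,0],[0,0,0]],"yaw":[0.12,0.12,0.12,0.12,0.12,0.12,0.12,0.12]}' >/dev/null
$G '{"gripper":[-1,-1,-1,-1,-1],"slide":[[0,0,0],[0,0,0],[0,0,0],[0,0,0],[0,0,0]],"yaw":[0.12,0.12,0.12,0,0]}'; python3 q.py
python3 -c "
from h import *
crop('side',270,130,160,120,5,'side1.png')"
```

```text
time: 14.12
ee_pos: [0.5656, 0.23, 0.226]
tcp_rot: [179.4, 1.1, -179.9]
wrist_force: [0.3, -0.2, -0.3]
opening: 0.0241
grasp_force: 29.6
q [22.1 12.1 17.5 94.2  0.1 21.9]
```

View pics/side1.png

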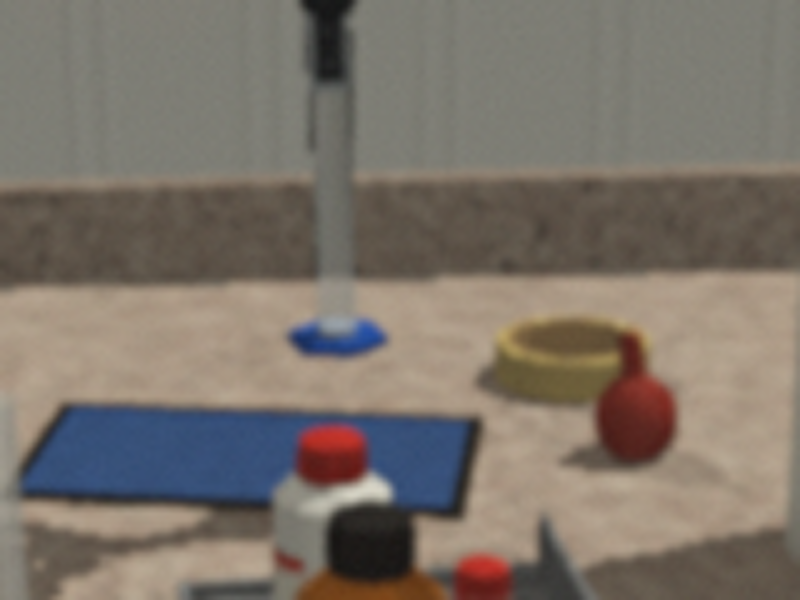

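```bash

G='python3 -m handwheel'
$G '{"gripper":[-1,-1,-1,-1,-1],"slide":[[-8,14,0],[-14,24,0],[-8,15,0],[-4,7,0],[0,0,0]],"yaw":[0,0,0,0,0]}'
$G '{"gripper":[-1,-1,-1,-1,-1,-1,-1,-1],"slide":[[0,0,15],[0,0,20],[0,0,20],[0,0,15],[0,0,8],[0,0,4],[0,0,0],[0,0,0]],"yaw":[0,0,0,0,0,0,0,0]}'
$G '{"gripper":[-1,-1,-1],"slide":[[0,0,2],[0,0,2],[0,0,0]],"yaw":[0,0,0]}'; python3 q.py
```

```text
time: 14.58
ee_pos: [0.6002, 0.2909, 0.2264]
tcp_rot: [179.4, 1.0, 180.0]
wrist_force: [-0.4, -0.3, -1.2]
opening: 0.024
grasp_force: 29.7
time: 15.25
ee_pos: [0.6016, 0.2904, 0.1464]
tcp_rot: [179.4, 1.1, 179.8]
wrist_force: [0.5, 0.5, -1.0]
opening: 0.0244
grasp_force: 29.8
time: 15.5
ee_pos: [0.6016, 0.2906, 0.1415]
tcp_rot: [179.4, 1.1, 179.7]
wrist_force: [0.5, 0.2, -1.1]
opening: 0.024
grasp_force: 29.8
q [25.8 19.3 16.9 86.3  0.1 26. ]
```

```bash

G='python3 -m handwheel'
$G '{"gripper":[-1,-1,-1],"slide":[[0,0,1.5],[0,0,1],[0,0,0]],"yaw":[0,0,0]}'
$G '{"gripper":[-1,-1,-1],"slide":[[0,0,1],[0,0,0.5],[0,0,0]],"yaw":[0,0,0]}'
```

```text
time: 15.75
ee_pos: [0.6015, 0.2906, 0.1386]
tcp_rot: [179.4, 1.1, 179.7]
wrist_force: [0.5, 0.1, -0.2]
opening: 0.024
grasp_force: 29.8
time: 16.0
ee_pos: [0.6019, 0.2907, 0.1382]
tcp_rot: [179.4, 1.1, 179.7]
wrist_force: [-0.7, 0.2, 3.7]
opening: 0.0242
grasp_force: 30.4
```

```bash

G='python3 -m handwheel'
$G '{"gripper":[0.2,0.2,0.2,0.2,0.2,0.2,0.2,0.2],"slide":[[0,0,0],[0,0,0],[0,0,0],[0,0,-10],[0,0,-25],[0,0,-35],[0,0,-25],[0,0,-5]],"yaw":[0,0,0,0,0,0,0,0]}'
$G '{"gripper":[0.2,0.2,0.2,0.2,0.2,0.2,0.2,0.2],"slide":[[4,-20,0],[6,-35,0],[6,-35,0],[6,-35,0],[6,-35,0],[6,-35,0],[6,-25,0],[4,-14,0]],"yaw":[0,0,0,0,0,0,0,0]}'
$G '{"gripper":[0.2,0.2],"slide":[[0,0,0],[0,0,0]],"yaw":[0,0]}'
python3 q.py
python3 -c "
from h import *
cv2.imwrite('pics/top2.png',camera('top')['img'][:,:,::-1])"
```

```text
time: 16.67
ee_pos: [0.6004, 0.29, 0.2435]
tcp_rot: [179.2, 1.4, 179.7]
wrist_force: [0.8, 0.5, 1.2]
opening: 0.0513
grasp_force: 0.0
time: 17.33
ee_pos: [0.554, 0.0533, 0.2345]
tcp_rot: [179.4, 1.1, 179.6]
wrist_force: [-0.4, 0.1, -0.9]
opening: 0.0513
grasp_force: 0.0
time: 17.5
ee_pos: [0.5547, 0.0557, 0.2344]
tcp_rot: [179.4, 1.1, 179.7]
wrist_force: [-0.1, 0.3, -0.7]
opening: 0.0513
grasp_force: 0.0
q [ 5.5  4.9 10.3 94.3  0.5  5.8]
```

View pics/top2.png

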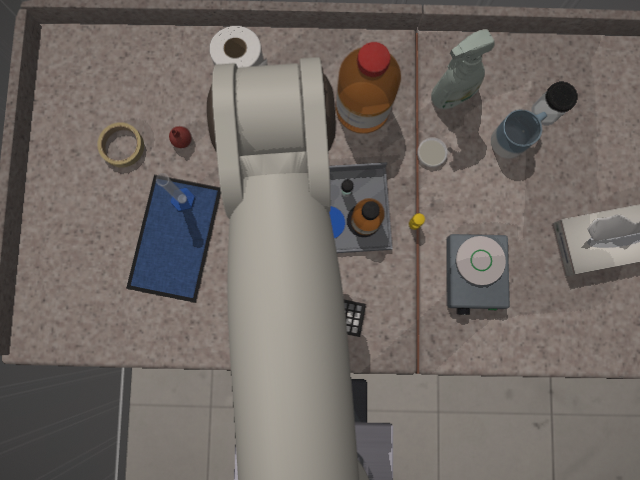

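```bash

G='python3 -m handwheel'
$G '{"gripper":[0.2,0.2,0.2,0.2,0.2,0.2,0.2,0.2],"slide":[[0,0,20],[0,0,30],[0,0,30],[0,0,30],[0,0,25],[0,0,15],[0,0,6],[0,0,0]],"yaw":[0,0,0,0,0,0,0,0]}'
$G '{"gripper":[-1,-1,-1,-1,-1,-1],"slide":[[0,0,0],[0,0,0],[0,0,0],[0,0,0],[0,0,0],[0,0,0]],"yaw":[0,0,0,0,0,0]}' 40
$G '{"gripper":[-1,-1,-1],"slide":[[0,0,-5],[0,0,-5],[0,0,0]],"yaw":[0,0,0]}'; python3 q.py
```

```text
time: 18.22
ee_pos: [0.5574, 0.0582, 0.0772]
tcp_rot: [179.5, 1.0, 179.8]
wrist_force: [0.4, -0.4, 0.6]
opening: 0.0512
grasp_force: 0.2
time: 18.72
ee_pos: [0.5584, 0.0583, 0.0798]
tcp_rot: [179.4, 1.2, 179.8]
wrist_force: [-2.3, -1.8, 6.8]
opening: 0.043
grasp_force: 33.6
time: 18.97
ee_pos: [0.559, 0.0583, 0.0913]
tcp_rot: [179.4, 1.3, 179.8]
wrist_force: [-2.6, -0.2, 14.8]
opening: 0.0284
grasp_force: 42.5
q [ 5.7  4.8 -5.6 78.2  0.5  5.9]
```

```bash

G='python3 -m handwheel'
$G '{"gripper":[0.2,0.2,0.2,0.2],"slide":[[0,0,0],[0,0,0],[0,0,0],[0,0,0]],"yaw":[0,0,0,0]}'
$G '{"gripper":[-1,-1,-1,-1,-1,-1],"slide":[[0,0,0],[0,0,0],[0,0,0],[0,0,0],[0,0,0],[0,0,0]],"yaw":[0,0,0,0,0,0]}' 40
$G '{"gripper":[-1,-1,-1],"slide":[[0,0,-4],[0,0,-4],[0,0,0]],"yaw":[0,0,0]}'; python3 q.py
```

```text
time: 19.3
ee_pos: [0.5574, 0.0577, 0.088]
tcp_rot: [179.4, 1.0, 179.8]
wrist_force: [-0.0, 0.7, -0.1]
opening: 0.0513
grasp_force: 0.0
time: 19.8
ee_pos: [0.558, 0.0578, 0.0892]
tcp_rot: [179.4, 1.2, 179.8]
wrist_force: [-0.7, 1.9, 6.6]
opening: 0.0308
grasp_force: 32.8
time: 20.05
ee_pos: [0.5574, 0.0572, 0.0967]
tcp_rot: [179.4, 1.1, 179.7]
wrist_force: [-0.1, -0.3, -1.4]
opening: 0.0281
grasp_force: 40.1
q [ 5.6  4.7 -5.1 79.   0.5  5.9]
```

```bash

G='python3 -m handwheel'
$G '{"gripper":[-1,-1,-1,-1,-1],"slide":[[0,0,-8],[0,0,-18],[0,0,-18],[0,0,-10],[0,0,0]],"yaw":[0,0,0,0,0]}'
$G '{"gripper":[-1,-1,-1,-1,-1,-1,-1,-1],"slide":[[2,8,0],[3,20,0],[4,30,0],[4,30,0],[4,30,0],[4,30,0],[4,30,0],[3,28,0]],"yaw":[0,0,0,0,0,0,0,0]}'
$G '{"gripper":[-1,-1,-1,-1,-1],"slide":[[3,20,0],[2,13,0],[1,7,0],[0,0,0],[0,0,0]],"yaw":[0,0,0,0,0]}'; python3 q.py
$G '{"gripper":[-1,-1,-1,-1,-1,-1],"slide":[[0,0,8],[0,0,15],[0,0,15],[0,0,8],[0,0,4],[0,0,0]],"yaw":[0,0,0,0,0,0]}'
```

```text
time: 20.47
ee_pos: [0.5572, 0.0567, 0.1526]
tcp_rot: [179.4, 1.3, 179.7]
wrist_force: [1.6, 0.8, -0.9]
opening: 0.028
grasp_force: 40.3
time: 21.13
ee_pos: [0.5278, 0.2647, 0.1501]
tcp_rot: [179.5, 1.0, 179.8]
wrist_force: [-0.3, -0.9, -2.3]
opening: 0.0277
grasp_force: 39.7
time: 21.55
ee_pos: [0.5232, 0.3023, 0.1515]
tcp_rot: [179.5, 1.0, 179.7]
wrist_force: [0.5, -0.3, -0.5]
opening: 0.0282
grasp_force: 39.8
q [30.  10.4  7.2 85.7 -0.1 30.3]
time: 22.05
ee_pos: [0.524, 0.3024, 0.101]
tcp_rot: [179.5, 1.0, 179.7]
wrist_force: [0.3, 0.4, -0.5]
opening: 0.0283
grasp_force: 39.8
```

```bash

G='python3 -m handwheel'
$G '{"gripper":[-1,-1,-1,-1],"slide":[[0,0,4],[0,0,3],[0,0,2],[0,0,0]],"yaw":[0,0,0,0]}'
$G '{"gripper":[-1,-1,-1],"slide":[[0,0,1.5],[0,0,1.5],[0,0,0]],"yaw":[0,0,0]}'
python3 -c "
from h import *
crop('side',270,130,160,120,5,'side2.png')"
```

```text
time: 22.38
ee_pos: [0.5244, 0.3034, 0.0928]
tcp_rot: [179.4, 1.1, 179.7]
wrist_force: [-0.2, 0.0, -1.6]
opening: 0.0281
grasp_force: 39.8
time: 22.63
ee_pos: [0.5244, 0.3035, 0.0898]
tcp_rot: [179.4, 1.1, 179.7]
wrist_force: [0.1, 0.0, -2.2]
opening: 0.0278
grasp_force: 39.8
```

View pics/side2.png

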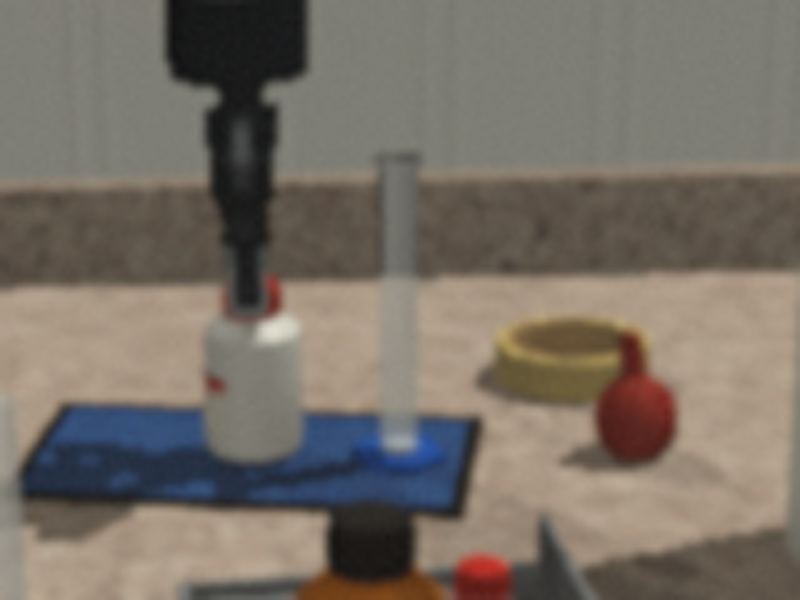

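The white bottle is held by its cap at crop (250,300), just above the mat. The cylinder stands on the mat with its foot at (398,450).

```bash

G='python3 -m handwheel'
$G '{"gripper":[-1,-1,-1],"slide":[[0,0,1.5],[0,0,1],[0,0,0]],"yaw":[0,0,0]}'
$G '{"gripper":[-1,-1,-1],"slide":[[0,0,1],[0,0,1],[0,0,0]],"yaw":[0,0,0]}'
$G '{"gripper":[-1,-1,-1],"slide":[[0,0,1],[0,0,0.5],[0,0,0]],"yaw":[0,0,0]}'
```

```text
time: 22.93
ee_pos: [0.5245, 0.3034, 0.0873]
tcp_rot: [179.4, 1.1, 179.7]
wrist_force: [0.3, 0.3, -1.7]
opening: 0.028
grasp_force: 39.8
time: 23.18
ee_pos: [0.5245, 0.3034, 0.0852]
tcp_rot: [179.4, 1.1, 179.7]
wrist_force: [-0.8, -0.3, -2.4]
opening: 0.0281
grasp_force: 39.8
time: 23.43
ee_pos: [0.5249, 0.3036, 0.0846]
tcp_rot: [179.4, 1.1, 179.7]
wrist_force: [-1.0, -0.5, 3.6]
opening: 0.028
grasp_force: 40.9
```

```bash

G='python3 -m handwheel'
$G '{"gripper":[0.4,0.4,0.4,0.4,0.4,0.4,0.4,0.4],"slide":[[0,0,0],[0,0,0],[0,0,0],[0,0,-10],[0,0,-30],[0,0,-40],[0,0,-35],[0,0,-15]],"yaw":[0,0,0,0,0,0,0,0]}'
$G '{"gripper":[0.4,0.4,0.4,0.4,0.4,0.4,0.4,0.4],"slide":[[-2,-20,0],[-4,-36,0],[-4,-36,0],[-4,-36,0],[-4,-36,0],[-4,-36,0],[-4,-36,0],[-4,-36,0]],"yaw":[0,0,0,0,0,0,0,0]}'
$G '{"gripper":[0.4,0.4,0.4,0.4,0.4,0.4],"slide":[[-4,-36,0],[-4,-36,0],[-3,-30,0],[-2,-18,0],[0,-7,0],[0,0,0]],"yaw":[0,0,0,0,0,0]}'
python3 q.py
```

```text
time: 24.1
ee_pos: [0.5228, 0.3025, 0.2201]
tcp_rot: [179.2, 1.4, 179.7]
wrist_force: [0.7, -0.6, 0.1]
opening: 0.0593
grasp_force: 0.0
time: 24.77
ee_pos: [0.5508, 0.0283, 0.2127]
tcp_rot: [179.4, 1.1, 179.7]
wrist_force: [1.4, 0.5, -0.7]
opening: 0.0595
grasp_force: 0.0
time: 25.27
ee_pos: [0.5633, -0.0984, 0.2111]
tcp_rot: [179.4, 1.1, 179.6]
wrist_force: [0.6, 0.2, 0.7]
opening: 0.0601
grasp_force: 0.0
q [-10.3   6.6   9.6  92.    0.8  -9.9]
```

```bash

G='python3 -m handwheel'
$G '{"gripper":[0.4,0.4,0.4,0.4,0.4,0.4,0.4],"slide":[[-1,2,20],[0,0,30],[0,0,25],[0,0,15],[0,0,7],[0,0,0],[0,0,0]],"yaw":[0,0,0,0,0,0,0]}'
$G '{"gripper":[-1,-1,-1,-1,-1,-1,-1],"slide":[[0,0,0],[0,0,0],[0,0,0],[0,0,0],[0,0,0],[0,0,0],[0,0,0]],"yaw":[0,0,0,0,0,0,0]}' 60
$G '{"gripper":[-1,-1,-1],"slide":[[0,0,-4],[0,0,-4],[0,0,0]],"yaw":[0,0,0]}'; python3 q.py
```

```text
time: 25.85
ee_pos: [0.5665, -0.0932, 0.1147]
tcp_rot: [179.4, 1.1, 179.8]
wrist_force: [0.1, -0.6, 0.9]
opening: 0.0599
grasp_force: 0.0
time: 26.43
ee_pos: [0.5673, -0.0948, 0.116]
tcp_rot: [179.5, 1.3, 179.7]
wrist_force: [-0.3, -2.9, 6.1]
opening: 0.0316
grasp_force: 53.6
time: 26.68
ee_pos: [0.5664, -0.0941, 0.1229]
tcp_rot: [179.4, 1.1, 179.7]
wrist_force: [0.8, -0.1, -2.4]
opening: 0.0312
grasp_force: 56.4
q [-9.8  6.4 -0.3 82.2  0.8 -9.5]
```

```bash

G='python3 -m handwheel'
$G '{"gripper":[-1,-1,-1,-1,-1],"slide":[[0,0,-8],[0,0,-18],[0,0,-16],[0,0,-8],[0,0,0]],"yaw":[0,0,0,0,0]}'
$G '{"gripper":[-1,-1,-1,-1,-1,-1,-1,-1],"slide":[[2,8,0],[5,18,0],[9,29,0],[9,29,0],[9,29,0],[9,29,0],[9,29,0],[9,29,0]],"yaw":[0,0,0,0,0,0,0,0]}'
$G '{"gripper":[-1,-1,-1,-1,-1,-1,-1,-1],"slide":[[9,29,0],[9,29,0],[9,29,0],[9,29,0],[9,29,0],[8,28,0],[5,20,0],[3,11,0]],"yaw":[0,0,0,0,0,0,0,0]}'
$G '{"gripper":[-1,-1,-1],"slide":[[1,5,0],[0,0,0],[0,0,0]],"yaw":[0,0,0]}'; python3 q.py
$G '{"gripper":[-1,-1,-1,-1,-1,-1],"slide":[[0,0,0],[0,0,8],[0,0,15],[0,0,12],[0,0,5],[0,0,0]],"yaw":[0,0,0,0,0,0]}'
```

```text
time: 27.1
ee_pos: [0.566, -0.0947, 0.174]
tcp_rot: [179.4, 1.2, 179.7]
wrist_force: [0.6, -0.9, -3.5]
opening: 0.031
grasp_force: 56.7
time: 27.77
ee_pos: [0.5036, 0.1073, 0.1713]
tcp_rot: [179.4, 1.0, 179.7]
wrist_force: [0.7, -0.2, -2.0]
opening: 0.0312
grasp_force: 56.8
time: 28.43
ee_pos: [0.4433, 0.3121, 0.1722]
tcp_rot: [179.4, 1.0, 179.9]
wrist_force: [1.2, -0.5, -1.8]
opening: 0.031
grasp_force: 56.6
time: 28.68
ee_pos: [0.4439, 0.3143, 0.1732]
tcp_rot: [179.5, 1.0, 179.7]
wrist_force: [0.3, -0.2, -3.0]
opening: 0.031
grasp_force: 56.6
q [35.4  2.1  0.6 87.4 -0.2 35.6]
time: 29.18
ee_pos: [0.4442, 0.3144, 0.1318]
tcp_rot: [179.5, 0.9, 179.7]
wrist_force: [0.5, -0.1, -2.6]
opening: 0.0311
grasp_force: 56.6
```

```bash

G='python3 -m handwheel'
$G '{"gripper":[-1,-1,-1,-1,-1],"slide":[[0,0,5],[0,0,5],[0,0,4],[0,0,2],[0,0,0]],"yaw":[0,0,0,0,0]}'
$G '{"gripper":[-1,-1,-1],"slide":[[0,0,1.5],[0,0,1],[0,0,0]],"yaw":[0,0,0]}'
$G '{"gripper":[-1,-1,-1],"slide":[[0,0,1],[0,0,1],[0,0,0]],"yaw":[0,0,0]}'
```

```text
time: 29.6
ee_pos: [0.4449, 0.3154, 0.1172]
tcp_rot: [179.4, 1.0, 179.7]
wrist_force: [-0.1, -1.0, -2.9]
opening: 0.0313
grasp_force: 56.6
time: 29.85
ee_pos: [0.4451, 0.3156, 0.1151]
tcp_rot: [179.4, 1.1, 179.7]
wrist_force: [-0.2, -0.7, -2.2]
opening: 0.031
grasp_force: 56.6
time: 30.1
ee_pos: [0.445, 0.3155, 0.113]
tcp_rot: [179.4, 1.1, 179.7]
wrist_force: [-0.2, -0.3, -3.5]
opening: 0.0313
grasp_force: 56.6
```

```bash

G='python3 -m handwheel'
$G '{"gripper":[-1,-1,-1],"slide":[[0,0,1],[0,0,0.5],[0,0,0]],"yaw":[0,0,0]}'
$G '{"gripper":[-1,-1,-1],"slide":[[0,0,1],[0,0,0.5],[0,0,0]],"yaw":[0,0,0]}'
```

```text
time: 30.35
ee_pos: [0.4451, 0.3155, 0.1115]
tcp_rot: [179.4, 1.1, 179.7]
wrist_force: [0.1, 0.2, -2.9]
opening: 0.0311
grasp_force: 56.6
time: 30.6
ee_pos: [0.4451, 0.3155, 0.11]
tcp_rot: [179.4, 1.1, 179.7]
wrist_force: [-0.2, -0.2, -3.3]
opening: 0.031
grasp_force: 56.6
```

```bash

G='python3 -m handwheel'
$G '{"gripper":[-1,-1,-1],"slide":[[0,0,1],[0,0,0.5],[0,0,0]],"yaw":[0,0,0]}'
$G '{"gripper":[-1,-1,-1],"slide":[[0,0,1],[0,0,0],[0,0,0]],"yaw":[0,0,0]}'
```

```text
time: 30.85
ee_pos: [0.4453, 0.3157, 0.1091]
tcp_rot: [179.4, 1.1, 179.7]
wrist_force: [-0.4, -0.2, 1.3]
opening: 0.0313
grasp_force: 57.4
time: 31.1
ee_pos: [0.4456, 0.3158, 0.1091]
tcp_rot: [179.4, 1.2, 179.7]
wrist_force: [-2.3, -1.5, 6.6]
opening: 0.0308
grasp_force: 58.8
```

```bash

G='python3 -m handwheel'
$G '{"gripper":[0.4,0.4,0.4,0.4,0.4,0.4,0.4,0.4],"slide":[[0,0,0],[0,0,0],[0,0,0],[0,0,-10],[0,0,-30],[0,0,-40],[0,0,-25],[0,0,-5]],"yaw":[0,0,0,0,0,0,0,0]}'
$G '{"gripper":[0.2,0.2,0.2,0.2,0.2,0.2,0.2,0.2],"slide":[[0,-20,0],[-5,-32,0],[-15,-31,0],[-17,-31,0],[-17,-31,0],[-17,-31,0],[-17,-31,0],[-17,-31,0]],"yaw":[0,0,0,0,0,0,0,0]}'
$G '{"gripper":[0.2,0.2,0.2,0.2,0.2,0.2,0.2,0.2],"slide":[[-17,-31,0],[-17,-31,0],[-17,-31,0],[-14,-24,0],[-7,-11,0],[-3,-5,0],[0,0,0],[0,0,0]],"yaw":[0,0,0,0,0,0,0,0]}'
python3 q.py
python3 -c "
from h import *
c=crop('side',290,210,160,120,5,'side3.png')
print(w2px(c,(.6293,-.0551,.07)),w2px(c,(.6293,-.0551,.008)))"
```

```text
time: 31.77
ee_pos: [0.4442, 0.3152, 0.2236]
tcp_rot: [179.2, 1.4, 179.7]
wrist_force: [0.7, 0.5, -0.0]
opening: 0.0596
grasp_force: 0.0
time: 32.43
ee_pos: [0.5476, 0.0743, 0.2173]
tcp_rot: [179.4, 1.1, 179.7]
wrist_force: [0.5, 0.7, 0.0]
opening: 0.051
grasp_force: 0.0
time: 33.1
ee_pos: [0.6212, -0.0565, 0.2172]
tcp_rot: [179.4, 1.0, 179.8]
wrist_force: [0.1, -0.1, -0.5]
opening: 0.0515
grasp_force: 0.0
q [-5.5 14.1 18.9 93.8  0.7 -5.3]
[373.80841163 251.03014623] [373.11685548 277.89930575]
```

View pics/side3.png

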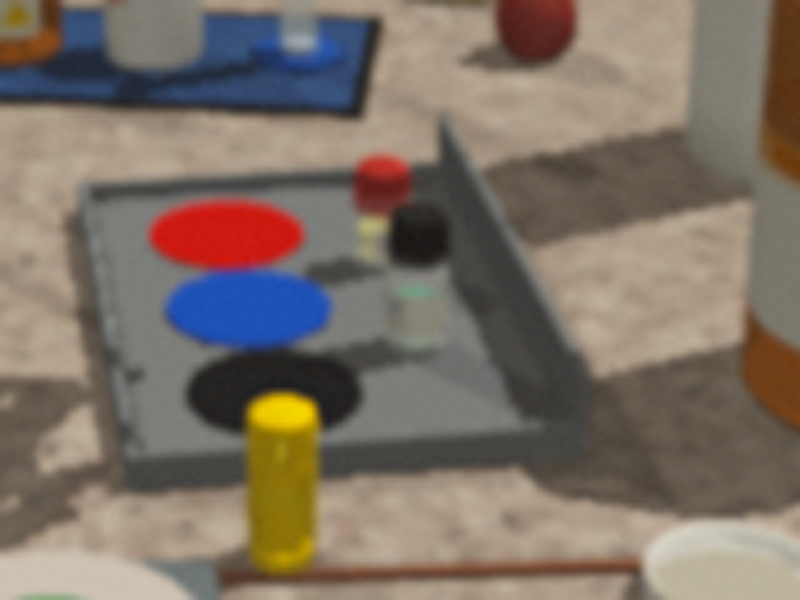

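The three are on the mat, the discs are bare, and the black-capped vial sits at crop (418,205)–(416,345), as predicted. I'll descend on it.

```bash

G='python3 -m handwheel'
$G '{"gripper":[0.2,0.2,0.2,0.2,0.2,0.2,0.2,0.2],"slide":[[-2,0,20],[-2,0,35],[0,0,35],[0,0,35],[0,0,25],[0,0,15],[0,0,8],[0,0,3]],"yaw":[0,0,0,0,0,0,0,0]}'
$G '{"gripper":[0.2,-1,-1,-1,-1,-1,-1,-1],"slide":[[0,0,0],[0,0,0],[0,0,0],[0,0,0],[0,0,0],[0,0,0],[0,0,0],[0,0,0]],"yaw":[0,0,0,0,0,0,0,0]}' 25
$G '{"gripper":[-1,-1,-1],"slide":[[0,0,-4],[0,0,-4],[0,0,0]],"yaw":[0,0,0]}'; python3 q.py
```

```text
time: 33.82
ee_pos: [0.6279, -0.0543, 0.0404]
tcp_rot: [179.4, 1.0, 179.8]
wrist_force: [-0.1, -0.2, -0.8]
opening: 0.0512
grasp_force: 0.0
time: 34.48
ee_pos: [0.6296, -0.0556, 0.043]
tcp_rot: [179.4, 1.2, 179.7]
wrist_force: [-1.1, -0.1, 6.5]
opening: 0.0231
grasp_force: 24.7
time: 34.73
ee_pos: [0.6291, -0.0557, 0.0505]
tcp_rot: [179.4, 1.1, 179.7]
wrist_force: [1.2, 0.0, 0.2]
opening: 0.0232
grasp_force: 24.7
q [-5.4 15.2  1.8 75.5  0.7 -5.1]
```

```bash

G='python3 -m handwheel'
$G '{"gripper":[-1,-1,-1,-1,-1,-1],"slide":[[0,0,-15],[0,0,-30],[0,0,-35],[0,0,-25],[0,0,-15],[0,0,0]],"yaw":[0,0,0,0,0,0]}'
$G '{"gripper":[-1,-1,-1,-1,-1,-1,-1,-1],"slide":[[6,-10,0],[12,-22,0],[14,-27,0],[14,-27,0],[14,-27,0],[14,-27,0],[14,-27,0],[14,-27,0]],"yaw":[0,0,0,0,0,0,0,0]}'
$G '{"gripper":[-1,-1,-1,-1,-1,-1,-1],"slide":[[14,-27,0],[12,-22,0],[8,-15,0],[5,-10,0],[3,-5,0],[0,0,0],[0,0,0]],"yaw":[0,0,0,0,0,0,0]}'
python3 q.py
python3 -c "
from h import *
c=camera('top')
i=c['img'][225:325,420:545].astype(int)
m=(i[...,1]-np.maximum(i[...,0],i[...,2])>15);v,u=np.nonzero(m)
print(m.sum(),u.min()+420,u.max()+420,v.min()+225,v.max()+225)
cv2.imwrite('pics/pl.png',cv2.resize(i.astype('uint8')[:,:,::-1],None,fx=4,fy=4))
c=camera('side')
i=c['img'][310:370,250:350].astype(int)
m=(i[...,1]-np.maximum(i[...,0],i[...,2])>12);v,u=np.nonzero(m)
a=(u.min()+u.max())/2+250;b=(v.min()+v.max())/2+310
print(m.sum(),a,b,px2w(c,a,b,.055))
"
```

```text
time: 35.23
ee_pos: [0.6278, -0.057, 0.1737]
tcp_rot: [179.4, 1.4, 179.7]
wrist_force: [1.4, 0.3, 0.7]
opening: 0.0232
grasp_force: 24.7
time: 35.9
ee_pos: [0.5215, -0.2517, 0.1633]
tcp_rot: [179.4, 0.9, 179.7]
wrist_force: [0.7, -0.7, -0.1]
opening: 0.0231
grasp_force: 24.7
time: 36.48
ee_pos: [0.4812, -0.3288, 0.1632]
tcp_rot: [179.4, 1.0, 179.7]
wrist_force: [-0.1, 0.1, -0.8]
opening: 0.0229
grasp_force: 24.7
q [-34.9   8.1   5.9  87.3   1.1 -34.6]
83 470 492 250 309
137 299.0 337.0 [ 0.48243499 -0.32901584  0.055     ]
```

```bash

G='python3 -m handwheel'
$G '{"gripper":[-1,-1,-1,-1,-1,-1,-1],"slide":[[0,0,15],[0,0,20],[0,0,15],[0,0,10],[0,0,6],[0,0,2],[0,0,0]],"yaw":[0,0,0,0,0,0,0]}'
$G '{"gripper":[-1,-1,-1],"slide":[[0,0,1],[0,0,1],[0,0,0]],"yaw":[0,0,0]}'
$G '{"gripper":[-1,-1,-1],"slide":[[0,0,1],[0,0,1],[0,0,0]],"yaw":[0,0,0]}'
```

```text
time: 37.17
ee_pos: [0.4827, -0.3282, 0.0959]
tcp_rot: [179.4, 1.1, 179.8]
wrist_force: [-0.3, -0.8, -1.0]
opening: 0.0231
grasp_force: 24.7
time: 37.42
ee_pos: [0.4828, -0.3286, 0.0943]
tcp_rot: [179.4, 1.1, 179.7]
wrist_force: [-0.2, -0.2, 0.9]
opening: 0.0229
grasp_force: 24.7
time: 37.67
ee_pos: [0.4825, -0.3284, 0.0917]
tcp_rot: [179.4, 1.1, 179.7]
wrist_force: [-0.2, -0.1, -0.3]
opening: 0.0231
grasp_force: 24.7
```

```bash

G='python3 -m handwheel'
$G '{"gripper":[-1,-1,-1],"slide":[[0,0,1],[0,0,0.5],[0,0,0]],"yaw":[0,0,0]}'
$G '{"gripper":[-1,-1,-1],"slide":[[0,0,1],[0,0,0],[0,0,0]],"yaw":[0,0,0]}'
```

```text
time: 37.92
ee_pos: [0.4825, -0.3284, 0.0902]
tcp_rot: [179.4, 1.1, 179.7]
wrist_force: [0.1, -0.2, -0.6]
opening: 0.0229
grasp_force: 24.7
time: 38.17
ee_pos: [0.4828, -0.3285, 0.09]
tcp_rot: [179.4, 1.1, 179.7]
wrist_force: [-1.6, 1.4, 5.5]
opening: 0.0231
grasp_force: 25.2
```

```bash

G='python3 -m handwheel'
$G '{"gripper":[0.2,0.2,0.2,0.2,0.2,0.2,0.2,0.2],"slide":[[0,0,0],[0,0,0],[0,0,0],[0,0,-10],[0,0,-30],[0,0,-40],[0,0,-35],[0,0,-15]],"yaw":[0,0,0,0,0,0,0,0]}'
$G '{"gripper":[0.4,0.4,0.4,0.4,0.4,0.4,0.4,0.4],"slide":[[1,20,0],[2,38,0],[2,38,0],[2,38,0],[2,38,0],[2,38,0],[2,38,0],[2,38,0]],"yaw":[0,0,0,0,0,0,0,0]}'
$G '{"gripper":[0.4,0.4,0.4,0.4,0.4,0.4,0.4,0.4],"slide":[[2,38,0],[2,38,0],[2,38,0],[2,38,0],[2,38,0],[2,38,0],[2,38,0],[2,30,0]],"yaw":[0,0,0,0,0,0,0,0]}'
$G '{"gripper":[0.4,0.4,0.4,0.4],"slide":[[3,25,0],[2,12,0],[2,0,0],[0,0,0]],"yaw":[0,0,0,0]}'
python3 q.py
python3 -c "
from h import *
c=crop('top',420,215,120,90,5,'pl2.png')"
```

```text
time: 38.83
ee_pos: [0.4808, -0.3302, 0.2252]
tcp_rot: [179.6, 1.4, 179.7]
wrist_force: [0.6, 0.1, -0.1]
opening: 0.0513
grasp_force: 0.0
time: 39.5
ee_pos: [0.4659, -0.042, 0.2229]
tcp_rot: [179.4, 1.1, 179.7]
wrist_force: [0.8, -0.1, 0.9]
opening: 0.0597
grasp_force: 0.0
time: 40.17
ee_pos: [0.4512, 0.255, 0.2254]
tcp_rot: [179.4, 1.1, 179.8]
wrist_force: [1.0, -0.1, -0.0]
opening: 0.0601
grasp_force: 0.0
time: 40.5
ee_pos: [0.4445, 0.2893, 0.2252]
tcp_rot: [179.4, 1.1, 179.8]
wrist_force: [0.1, -0.4, 0.2]
opening: 0.0594
grasp_force: 0.0
q [33.1  0.9  5.2 93.  -0.1 33.3]
```

View pics/pl2.png

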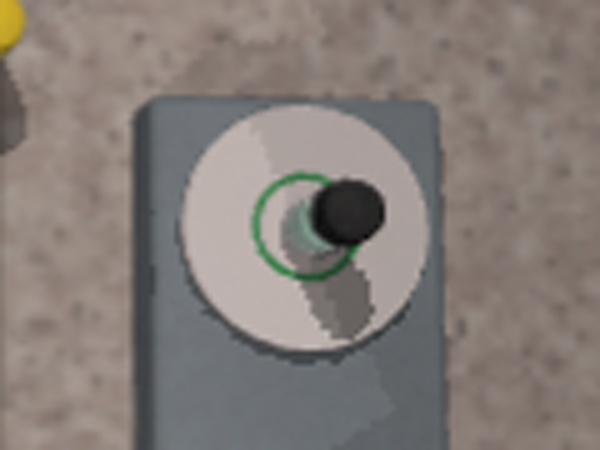

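The vial stands upright on the plate, cap at crop (349,212) and base inside the green ring at (305,226). I'll check the centring numerically and go on to the amber bottle.

```bash
python3 -c "
from h import *
c=camera('top')
f=lambda a,b:(420+(a+.5)/5-.5,215+(b+.5)/5-.5)
print(px2w(c,*f(349,212),.117),px2w(c,*f(305,226),.055))"
G='python3 -m handwheel'
$G '{"gripper":[0.4,0.4,0.4,0.4,0.4,0.4,0.4,0.4],"slide":[[0,16,0],[1,9,20],[0,0,30],[0,0,30],[0,0,20],[0,0,10],[0,0,4],[0,0,0]],"yaw":[0,0,0,0,0,0,0,0]}'
```

```text
[ 0.48257931 -0.32558982  0.117     ] [ 0.48439495 -0.32666666  0.055     ]
time: 41.27
ee_pos: [0.4464, 0.3148, 0.1113]
tcp_rot: [179.4, 1.1, 179.7]
wrist_force: [0.8, -0.3, -0.2]
opening: 0.0599
grasp_force: 0.0
```

```bash

G='python3 -m handwheel'
$G '{"gripper":[-1,-1,-1,-1,-1,-1,-1],"slide":[[0,0,0],[0,0,0],[0,0,0],[0,0,0],[0,0,0],[0,0,0],[0,0,0]],"yaw":[0,0,0,0,0,0,0]}' 60
$G '{"gripper":[-1,-1,-1,-1,-1,-1],"slide":[[0,0,-4],[0,0,-6],[0,0,-15],[0,0,-20],[0,0,-10],[0,0,0]],"yaw":[0,0,0,0,0,0]}'
python3 -c "
from h import *
def cen(n,box,f,z):
    c=camera(n);x,y,w,h=box;i=c['img'][y:y+h,x:x+w].astype(int)
    m=f(i[...,0],i[...,1],i[...,2]).astype('uint8')
    k,l,s,ce=cv2.connectedComponentsWithStats(m);j=1+s[1:,4].argmax()
    e=cv2.fitEllipse(max(cv2.findContours((l==j).astype('uint8'),0,1)[0],key=len))
    print(n,s[j],px2w(c,e[0][0]+x,e[0][1]+y,z).round(4),px2w(c,*(ce[j]+[x,y]),z).round(4))
R=lambda r,g,b:(r>90)&(g<60)&(b<70)
B=lambda r,g,b:(b>90)&(r<60)
K=lambda r,g,b:(r<42)&(g<42)&(b<42)
for n,bx in(('top',(265,195,125,60)),('side',(310,240,65,60))):
  for f in(R,B,K): cen(n,bx,f,.01)
cv2.imwrite('pics/t3.png',cv2.resize(camera('top')['img'][140:280,120:410,::-1],None,fx=2.7,fy=2.7))
"
```

```text
time: 41.85
ee_pos: [0.4469, 0.3161, 0.1132]
tcp_rot: [179.3, 1.2, 179.7]
wrist_force: [-0.8, -0.5, 6.3]
opening: 0.0299
grasp_force: 59.3
time: 42.35
ee_pos: [0.446, 0.3157, 0.169]
tcp_rot: [179.3, 1.3, 179.7]
wrist_force: [0.3, 0.6, -2.4]
opening: 0.0301
grasp_force: 59.7
top [ 11  14  33  33 856] [0.5554 0.0556 0.01  ] [0.5554 0.0556 0.01  ]
top [ 47  11  33  34 856] [ 0.5619 -0.0189  0.01  ] [ 0.5619 -0.0189  0.01  ]
top [ 83  10  32  32 805] [ 0.568  -0.0937  0.01  ] [ 0.568  -0.0937  0.01  ]
side [ 10  11  30  13 298] [0.5536 0.0497 0.01  ] [0.5536 0.0496 0.01  ]
side [ 14  25  32  15 378] [ 0.5602 -0.0262  0.01  ] [ 0.5602 -0.026   0.01  ]
side [ 19  41  32  14 268] [ 0.5659 -0.0978  0.01  ] [ 0.5655 -0.0926  0.01  ]
```

View pics/t3.png

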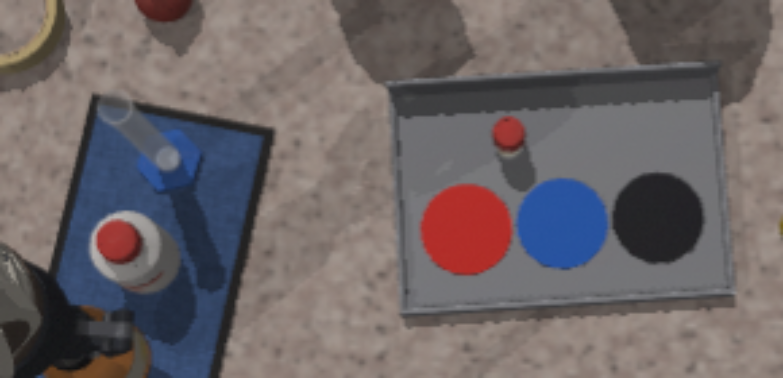

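```bash

G='python3 -m handwheel'
$G '{"gripper":[-1,-1,-1,-1,-1,-1,-1,-1],"slide":[[-2,-8,0],[-5,-18,0],[-9,-29,0],[-9,-29,0],[-9,-29,0],[-9,-29,0],[-9,-29,0],[-9,-29,0]],"yaw":[0,0,0,0,0,0,0,0]}'
$G '{"gripper":[-1,-1,-1,-1,-1,-1,-1,-1],"slide":[[-9,-29,0],[-9,-29,0],[-9,-29,0],[-9,-29,0],[-9,-29,0],[-7,-28,0],[-5,-20,0],[-2,-11,0]],"yaw":[0,0,0,0,0,0,0,0]}'
$G '{"gripper":[-1,-1,-1,-1],"slide":[[-1,-5,0],[0,0,0],[0,0,0],[0,0,0]],"yaw":[0,0,0,0]}'; python3 q.py
$G '{"gripper":[-1,-1,-1,-1,-1,-1],"slide":[[0,0,5],[0,0,12],[0,0,12],[0,0,8],[0,0,3],[0,0,0]],"yaw":[0,0,0,0,0,0]}'
```

```text
time: 43.37
ee_pos: [0.5053, 0.1128, 0.1651]
tcp_rot: [179.4, 1.1, 179.7]
wrist_force: [0.8, -0.6, -3.1]
opening: 0.0304
grasp_force: 59.8
time: 44.03
ee_pos: [0.5633, -0.0924, 0.1637]
tcp_rot: [179.4, 1.0, 179.6]
wrist_force: [-0.2, 0.1, -3.0]
opening: 0.0299
grasp_force: 59.9
time: 44.37
ee_pos: [0.5641, -0.0935, 0.1643]
tcp_rot: [179.4, 1.1, 179.8]
wrist_force: [0.2, -0.1, -2.6]
opening: 0.03
grasp_force: 59.9
q [-9.8  6.1  3.9 86.8  0.8 -9.6]
time: 44.87
ee_pos: [0.5643, -0.0939, 0.1226]
tcp_rot: [179.4, 0.9, 179.7]
wrist_force: [0.5, 0.2, -2.3]
opening: 0.0302
grasp_force: 59.9
```

```bash

G='python3 -m handwheel'
$G '{"gripper":[-1,-1,-1,-1],"slide":[[-1.5,-0.5,1],[-1.5,0,1],[0,0,0],[0,0,0]],"yaw":[0,0,0,0]}'
$G '{"gripper":[-1,-1,-1],"slide":[[0,0,1],[0,0,0.5],[0,0,0]],"yaw":[0,0,0]}'
$G '{"gripper":[-1,-1,-1],"slide":[[0,0,1],[0,0,0.5],[0,0,0]],"yaw":[0,0,0]}'
```

```text
time: 45.2
ee_pos: [0.5684, -0.0947, 0.1226]
tcp_rot: [179.4, 1.1, 179.7]
wrist_force: [0.2, -0.2, -2.8]
opening: 0.0304
grasp_force: 59.9
time: 45.45
ee_pos: [0.5681, -0.0946, 0.1207]
tcp_rot: [179.4, 1.1, 179.7]
wrist_force: [-0.2, 0.4, -3.2]
opening: 0.0299
grasp_force: 59.9
time: 45.7
ee_pos: [0.5685, -0.0946, 0.1203]
tcp_rot: [179.4, 1.2, 179.7]
wrist_force: [-1.8, 1.2, 4.8]
opening: 0.0303
grasp_force: 60.7
```

```bash

G='python3 -m handwheel'
$G '{"gripper":[0.3,0.3,0.3,0.3,0.3,0.3,0.3,0.3],"slide":[[0,0,0],[0,0,0],[0,0,0],[0,0,-10],[0,0,-25],[0,0,-35],[0,0,-25],[0,0,-5]],"yaw":[0,0,0,0,0,0,0,0]}'
$G '{"gripper":[0.3,0.3,0.3,0.3,0.3,0.3,0.3,0.3],"slide":[[2,20,0],[4,36,0],[4,36,0],[4,36,0],[4,36,0],[4,36,0],[4,36,0],[4,36,0]],"yaw":[0,0,0,0,0,0,0,0]}'
$G '{"gripper":[0.3,0.3,0.3,0.3,0.3,0.3],"slide":[[4,36,0],[4,36,0],[3,30,0],[2,17,0],[0,7,0],[0,0,0]],"yaw":[0,0,0,0,0,0]}'
python3 q.py
```

```text
time: 46.37
ee_pos: [0.5674, -0.0958, 0.2251]
tcp_rot: [179.5, 1.5, 179.7]
wrist_force: [1.0, 0.8, 1.0]
opening: 0.0556
grasp_force: 0.0
time: 47.03
ee_pos: [0.5369, 0.1782, 0.2218]
tcp_rot: [179.4, 1.1, 179.7]
wrist_force: [0.4, 0.6, 0.5]
opening: 0.0557
grasp_force: 0.0
time: 47.53
ee_pos: [0.5247, 0.3037, 0.2222]
tcp_rot: [179.4, 1.0, 179.9]
wrist_force: [0.5, 0.1, -1.0]
opening: 0.0555
grasp_force: 0.0
q [30.1 11.5 16.3 93.7 -0.  30.2]
```

```bash

G='python3 -m handwheel'
$G '{"gripper":[0.3,0.3,0.3,0.3,0.3,0.3,0.3,0.3],"slide":[[2.5,-1.5,18],[0,0,30],[0,0,35],[0,0,28],[0,0,18],[0,0,9],[0,0,0],[0,0,0]],"yaw":[0,0,0,0,0,0,0,0]}'
$G '{"gripper":[-1,-1,-1,-1,-1,-1,-1],"slide":[[0,0,0],[0,0,0],[0,0,0],[0,0,0],[0,0,0],[0,0,0],[0,0,0]],"yaw":[0,0,0,0,0,0,0]}' 40
$G '{"gripper":[-1,-1,-1,-1,-1,-1],"slide":[[0,0,-4],[0,0,-6],[0,0,-15],[0,0,-20],[0,0,-10],[0,0,0]],"yaw":[0,0,0,0,0,0]}'
```

```text
time: 48.2
ee_pos: [0.5255, 0.3018, 0.0854]
tcp_rot: [179.4, 1.1, 179.7]
wrist_force: [0.1, 0.3, 0.2]
opening: 0.0555
grasp_force: 0.0
time: 48.78
ee_pos: [0.526, 0.3031, 0.0864]
tcp_rot: [179.3, 1.2, 179.7]
wrist_force: [-0.8, 1.0, 6.8]
opening: 0.0275
grasp_force: 38.9
time: 49.28
ee_pos: [0.525, 0.3025, 0.1424]
tcp_rot: [179.3, 1.3, 179.7]
wrist_force: [0.4, 0.3, -0.9]
opening: 0.0278
grasp_force: 39.2
```

```bash

G='python3 -m handwheel'
$G '{"gripper":[-1,-1,-1,-1,-1,-1,-1,-1],"slide":[[-2,-8,0],[-3,-20,0],[-4,-30,0],[-4,-30,0],[-4,-30,0],[-4,-30,0],[-4,-30,0],[-3,-28,0]],"yaw":[0,0,0,0,0,0,0,0]}'
$G '{"gripper":[-1,-1,-1,-1,-1],"slide":[[-3,-20,0],[-1,-13,0],[0,-7,0],[0,0,0],[0,0,0]],"yaw":[0,0,0,0,0]}'; python3 q.py
$G '{"gripper":[-1,-1,-1,-1,-1],"slide":[[0,0,8],[0,0,15],[0,0,12],[0,0,5],[0,0,0]],"yaw":[0,0,0,0,0]}'
```

```text
time: 49.95
ee_pos: [0.5506, 0.0936, 0.1364]
tcp_rot: [179.4, 1.0, 179.7]
wrist_force: [0.7, -0.9, -2.0]
opening: 0.0274
grasp_force: 39.3
time: 50.37
ee_pos: [0.5548, 0.0561, 0.1372]
tcp_rot: [179.4, 1.0, 179.7]
wrist_force: [0.3, 0.7, -1.9]
opening: 0.0274
grasp_force: 39.3
q [ 5.5  4.  -1.3 83.5  0.5  5.8]
time: 50.78
ee_pos: [0.5547, 0.0568, 0.0955]
tcp_rot: [179.4, 0.9, 179.8]
wrist_force: [-0.1, 0.0, -1.5]
opening: 0.0279
grasp_force: 39.3
```

```bash

G='python3 -m handwheel'
$G '{"gripper":[-1,-1,-1],"slide":[[-0.8,-0.5,1],[0,0,0.5],[0,0,0]],"yaw":[0,0,0]}'
$G '{"gripper":[-1,-1,-1],"slide":[[0,0,1],[0,0,0.5],[0,0,0]],"yaw":[0,0,0]}'
$G '{"gripper":[-1,-1,-1],"slide":[[0,0,1],[0,0,0.5],[0,0,0]],"yaw":[0,0,0]}'
```

```text
time: 51.03
ee_pos: [0.5569, 0.0558, 0.0966]
tcp_rot: [179.4, 1.1, 179.7]
wrist_force: [0.8, -0.7, -2.0]
opening: 0.0277
grasp_force: 39.3
time: 51.28
ee_pos: [0.5567, 0.0557, 0.0947]
tcp_rot: [179.4, 1.1, 179.7]
wrist_force: [0.2, 0.0, -1.9]
opening: 0.0273
grasp_force: 39.3
time: 51.53
ee_pos: [0.5569, 0.0558, 0.0935]
tcp_rot: [179.4, 1.1, 179.7]
wrist_force: [-0.8, 0.1, 2.1]
opening: 0.0275
grasp_force: 39.7
```

```bash

G='python3 -m handwheel'
$G '{"gripper":[0.2,0.2,0.2,0.2,0.2,0.2,0.2,0.2],"slide":[[0,0,0],[0,0,0],[0,0,0],[0,0,-15],[0,0,-35],[0,0,-40],[0,0,-38],[0,0,-20]],"yaw":[0,0,0,0,0,0,0,0]}'
$G '{"gripper":[0.2,0.2,0.2,0.2,0.2,0.2,0.2,0.2],"slide":[[-4,20,0],[-7,35,0],[-7,35,0],[-7,35,0],[-7,35,0],[-6,35,0],[-5,25,0],[-3,14,0]],"yaw":[0,0,0,0,0,0,0,0]}'
$G '{"gripper":[0.2,0.2,0.2],"slide":[[0,0,0],[0,0,0],[0,0,0]],"yaw":[0,0,0]}'; python3 q.py
python3 -c "
from h import *
c=camera('top');cv2.imwrite('pics/t4.png',cv2.resize(c['img'][140:280,120:410,::-1],None,fx=2.7,fy=2.7))
"
```

```text
time: 52.2
ee_pos: [0.5543, 0.0543, 0.2458]
tcp_rot: [179.4, 1.3, 179.7]
wrist_force: [0.3, -0.3, 0.8]
opening: 0.0511
grasp_force: 0.0
time: 52.87
ee_pos: [0.6008, 0.2911, 0.2433]
tcp_rot: [179.4, 1.0, 179.9]
wrist_force: [0.1, -0.2, -1.2]
opening: 0.0513
grasp_force: 0.0
time: 53.12
ee_pos: [0.6008, 0.2874, 0.2442]
tcp_rot: [179.4, 1.1, 179.7]
wrist_force: [-0.3, 0.2, 1.1]
opening: 0.0509
grasp_force: 0.0
q [25.5 21.1 30.7 98.3  0.  25.8]
```

View pics/t4.png

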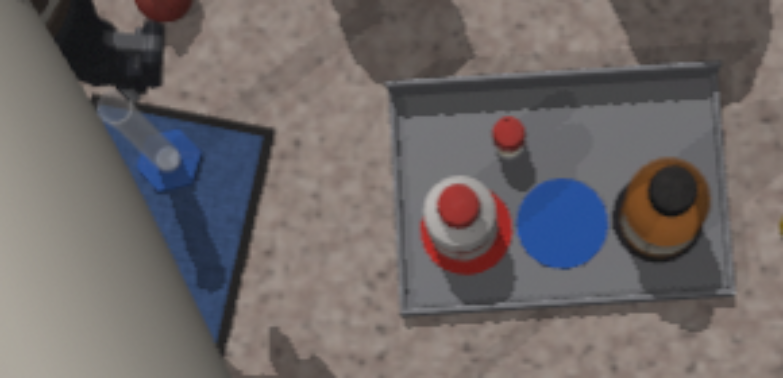

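```bash
python3 -c "
from h import *
c=camera('top')
f=lambda a,b:(120+(a+.5)/2.7-.5,140+(b+.5)/2.7-.5)
print(px2w(c,*f(459,205),.106),px2w(c,*f(673,188),.132),px2w(c,*f(116,109),.173),px2w(c,*f(509,133),.057))"
G='python3 -m handwheel'
$G '{"gripper":[0.2,0.2,0.2,0.2,0.2,0.2,0.2,0.2],"slide":[[0,1,15],[0,0,25],[0,0,25],[0,0,20],[0,0,13],[0,0,7],[0,0,0],[0,0,0]],"yaw":[0,0,0,0,0,0,0,0]}'
$G '{"gripper":[-1,-1,-1,-1,-1,-1,-1],"slide":[[0,0,0],[0,0,0],[0,0,0],[0,0,0],[0,0,0],[0,0,0],[0,0,0]],"yaw":[0,0,0,0,0,0,0]}' 30
$G '{"gripper":[-1,-1,-1,-1,-1,-1,-1,-1],"slide":[[0,0,-4],[0,0,-10],[0,0,-25],[0,0,-30],[0,0,-30],[0,0,-20],[0,0,-11],[0,0,0]],"yaw":[0,0,0,0,0,0,0,0]}'; python3 q.py
```

```text
[0.5564124 0.0574092 0.106    ] [ 0.5668713  -0.09383305  0.132     ] [0.60508638 0.29041635 0.173     ] [0.62205639 0.02336627 0.057     ]
time: 53.88
ee_pos: [0.603, 0.2896, 0.1402]
tcp_rot: [179.4, 1.1, 179.7]
wrist_force: [0.4, 0.1, 0.2]
opening: 0.0511
grasp_force: 0.0
time: 54.47
ee_pos: [0.6034, 0.2904, 0.1408]
tcp_rot: [179.4, 1.2, 179.7]
wrist_force: [-0.2, 0.6, 6.6]
opening: 0.0241
grasp_force: 29.5
time: 55.13
ee_pos: [0.6009, 0.2891, 0.2732]
tcp_rot: [179.3, 1.3, 179.7]
wrist_force: [0.5, -1.3, -0.8]
opening: 0.0241
grasp_force: 29.6
q [2.570e+01 2.220e+01 3.540e+01 1.017e+02 1.000e-01 2.590e+01]
```

```bash

G='python3 -m handwheel'
$G '{"gripper":[-1,-1,-1,-1,-1,-1,-1,-1],"slide":[[2,-10,0],[3,-20,0],[4,-30,0],[4,-30,0],[4,-30,0],[4,-30,0],[4,-30,0],[4,-30,0]],"yaw":[0,0,0,0,0,0,0,0]}'
$G '{"gripper":[-1,-1,-1,-1,-1,-1,-1],"slide":[[4,-30,0],[4,-30,0],[2,-21,0],[1,-12,0],[0,-5,0],[0,0,0],[0,0,0]],"yaw":[0,0,0,0,0,0,0]}'; python3 q.py
$G '{"gripper":[-1,-1,-1,-1,-1,-1,-1],"slide":[[0,0,15],[0,0,25],[0,0,25],[0,0,15],[0,0,8],[0,0,0],[0,0,0]],"yaw":[0,0,0,0,0,0,0]}'
```

```text
time: 55.8
ee_pos: [0.5692, 0.0769, 0.265]
tcp_rot: [179.4, 0.9, 179.7]
wrist_force: [0.8, -0.4, 0.4]
opening: 0.0241
grasp_force: 29.6
time: 56.38
ee_pos: [0.559, -0.0185, 0.265]
tcp_rot: [179.4, 1.0, 179.7]
wrist_force: [-0.2, 0.4, 0.3]
opening: 0.0241
grasp_force: 29.6
q [-2.2  6.1 15.1 97.9  0.6 -2. ]
time: 56.97
ee_pos: [0.5608, -0.0174, 0.1779]
tcp_rot: [179.4, 1.1, 179.8]
wrist_force: [0.4, 0.3, -0.5]
opening: 0.0244
grasp_force: 29.6
```

```bash

G='python3 -m handwheel'
$G '{"gripper":[-1,-1,-1,-1,-1],"slide":[[0,-1.5,12],[0,0,10],[0,0,5],[0,0,1],[0,0,0]],"yaw":[0,0,0,0,0]}'
$G '{"gripper":[-1,-1,-1],"slide":[[0,0,1],[0,0,0.5],[0,0,0]],"yaw":[0,0,0]}'
$G '{"gripper":[-1,-1,-1],"slide":[[0,0,1],[0,0,0.5],[0,0,0]],"yaw":[0,0,0]}'
```

```text
time: 57.38
ee_pos: [0.561, -0.0194, 0.1489]
tcp_rot: [179.4, 1.0, 179.7]
wrist_force: [0.0, 0.8, -0.3]
opening: 0.0242
grasp_force: 29.6
time: 57.63
ee_pos: [0.5614, -0.0193, 0.1482]
tcp_rot: [179.4, 1.1, 179.7]
wrist_force: [-0.3, 0.2, -0.6]
opening: 0.0242
grasp_force: 29.6
time: 57.88
ee_pos: [0.5618, -0.0193, 0.1478]
tcp_rot: [179.4, 1.2, 179.7]
wrist_force: [-0.3, 0.7, 6.4]
opening: 0.0241
grasp_force: 30.5
```

Contact with the disc. I'll release, lift, move clear towards the mat side and look.

```bash

G='python3 -m handwheel'
$G '{"gripper":[0.2,0.2,0.2,0.2,0.2,0.2,0.2,0.2],"slide":[[0,0,0],[0,0,0],[0,0,0],[0,0,-10],[0,0,-30],[0,0,-35],[0,0,-25],[0,0,-10]],"yaw":[0,0,0,0,0,0,0,0]}'
$G '{"gripper":[0.2,0.2,0.2,0.2,0.2,0.2,0.2,0.2],"slide":[[5,20,0],[8,36,0],[8,36,0],[8,36,0],[8,36,0],[8,36,0],[8,36,0],[8,36,0]],"yaw":[0,0,0,0,0,0,0,0]}'
$G '{"gripper":[0.2,0.2,0.2,0.2],"slide":[[5,20,0],[2,10,0],[0,0,0],[0,0,0]],"yaw":[0,0,0,0]}'
python3 -c "
from h import *
a=crop('top',255,155,150,110,3.5,'a.png');b=crop('side',270,180,150,150,2.6,'b.png')
A=cv2.imread('pics/a.png');B=cv2.imread('pics/b.png')
h=max(len(A),len(B));P=lambda i:cv2.copyMakeBorder(i,0,h-len(i),0,0,cv2.BORDER_CONSTANT)
cv2.imwrite('pics/fin.png',np.hstack([P(A)[:,:400],P(B)]));cv2.imwrite('pics/a5.png',A)
print(A.shape,B.shape)
cv2.imwrite('pics/fin.png',cv2.resize(np.hstack([P(A),P(B)]),None,fx=.86,fy=.86))"
```

```text
time: 58.55
ee_pos: [0.5598, -0.0205, 0.2613]
tcp_rot: [179.4, 1.4, 179.7]
wrist_force: [0.6, -0.3, 0.2]
opening: 0.0514
grasp_force: 0.0
time: 59.22
ee_pos: [0.4986, 0.2534, 0.2581]
tcp_rot: [179.4, 1.1, 179.7]
wrist_force: [0.5, 0.1, -0.6]
opening: 0.0512
grasp_force: 0.0
time: 59.55
ee_pos: [0.4926, 0.2816, 0.2581]
tcp_rot: [179.4, 1.0, 179.8]
wrist_force: [0.4, -0.4, 0.4]
opening: 0.0511
grasp_force: 0.0
(385, 525, 3) (390, 390, 3)
```

View pics/fin.png

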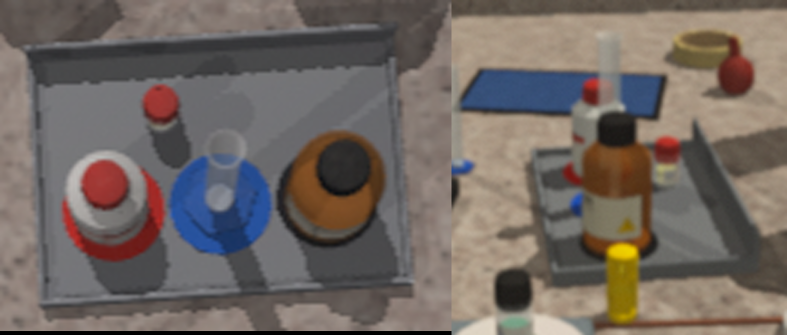

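All three are upright on their own discs: white cap at (105,183), cylinder rim at (227,148) and amber cap at (344,165) in the picture. The red-capped vial is untouched and the black-capped vial is on the plate. I'm handing in.

```bash
python3 -c "
from workcell import ticket
print(ticket.job_done())"
```

```text
the job is handed in; nothing more can be done
None
```

The job is handed in at about 60 s of the 144 s: the black-capped vial stands within about 2 mm of the plate's centre, both bottles and the cylinder are back upright within a few mm of their disc centres, and the red-capped vial was left untouched.

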